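# Clip the temperature logger onto the crate's eye

### The arm

A 6-joint arm with a two-finger parallel gripper is mounted at the origin on the work surface. World frame = base frame: x ahead of the robot, y to its left, z up, the work surface at z = 0. Lengths are in m, angles in degrees, forces in N, time in s.
With the tool pointing down it reaches from about 0.3 to 0.75 m from the base axis. Payload 8.5 kg.
Tool frame: the origin (TCP) lies at the very end of the fingers, on their centre line; the grasp point (between the pads) lies 19 mm behind it; z points along the fingers, y is the line along which they close (so a half turn about z gives the same grasp; the last joint's range is limited). The gripper opens to 85 mm and grips with 20 to 120 N. Pads are 22 mm wide; open, the fingers measure 114 mm over their backs; the gripper's body (76 mm by 85 mm) begins 54 mm behind the grasp point. The pads swing forward as they close: fully open they stand 13 mm farther back than shut.
Start: joints at [59.513, 21.807, 74.336, -0, 83.858, -12.336], TCP at [0.171, 0.523, 0.231] pointing down, gripper open.
Joint ranges: [-178.18, 178.18], [-50.72, 133.34], [12.68, 142.11], [-81.47, 261.47], [9.98, 163.14], [-165.26, 165.26]. Speed limits (degrees/s): [136.94, 136.94, 180, 180, 180, 180].

### API

Orientations are given as a 3x3 rotation matrix whose columns are the frame's x, y, z axes.
In Python, from rig import observe, cams, ticket gives the robot as it stands.
- The arm moves only by the tool move_arm, never from a script. Its arguments are lists of equal length, an entry for each row: "jaw": the finger opening in cm, from 0 to 8.54; "dp": the shift along the tool's x, y, z in cm, a list of three; "turn": the turn, a rotation vector about the tool's x, y, z in rad, a list of three. In form: {"jaw": [jaw, ...], "dp": [[tx, ty, tz], ...], "turn": [[wx, wy, wz], ...]}. A call has 1 to 12 rows; each row shifts and turns the commanded pose from where the row before left it, along the tool's axes as they then stand; what a row does not reach is not made up. A row lasts 1/12 s, in which the tool goes at most 41.7 mm and 7.16 degrees, less where a joint would pass 70% of its speed; a pose out of reach is approached as far as the arm can. A call is refused whole if a number of a shift passes 4.17 or a number of a turn 0.125, either way. A call with a gripper value outside its range is refused whole. The fingers move at their own pace and stop on an object; "force" is the grip in N (left out, the last holds). Time passes only in rows, so rows that do not move let the fingers close. It gives the time, the measured TCP pose, the force, the opening and the grip force at its end, in the units of the state.
- observe(): the state, without advancing time (a new reading comes with each control period).
- cams.get_image(name): name is "side" or "top" or "wrist"; returns (picture, depth): 480x640x3 uint8, red, green, blue; 480x640 float32, m along the optical axis (not along the pixel's ray), 0 where there is no reading.
- cams.calibration(name): a dict with "vertical_fov" (degrees; the focal length in pixels is half the picture's height over the tangent of half this angle, whatever the lens; pixels are square), "cx", "cy" (the principal point, pixels), "k1" (the pictures are not rectified: a ray, as slopes to the right and down, at radius r is drawn at 1 + k1 r^2 times it, then the intrinsics apply), "view" (4x4, takes a point from world to camera coordinates); the wrist camera has in their place "tool_from_camera" (4x4, takes a point from camera to tool coordinates, whose origin is the TCP and whose axes are the flange's). Camera axes: x right, y up, looking along -z (the intrinsics and any distortion apply to the point x, -y, -z); pixel columns grow to the right and rows downward; lengths in m; the calibration is good to about 2 mm. A picture is of the moment at which its call begins: read the wrist's pose just before it. calibration takes no time and is no camera call.
- ticket.close_job(): hands the job in; it is judged then, once.
Trained networks look in the newest picture that a camera, given by its name, has taken for a name from the list of things; names that differ only in an ending like _2 or _b are one class to them, and where a whole thing is asked for, a point or a joint stands for the part that bears it (a point fixed in the world has none). Each returns a list of dicts, best first, with "p" (0 to 1); they miss things now and then, are a little off and sometimes report something else, mostly with a low value. They report only what shows in the picture. A call takes as long as a camera call.
- cams.spot_in(camera, query): "box" ([centre column, centre row, width, height] as shares, 0 to 1, of the picture: columns of its width, rows of its height, round what is visible of it).
- cams.outline_of(camera, query): "mask" (480x640 bool, what is visible of it) and "box" ([centre column, centre row, width, height] as shares, 0 to 1, of the picture: columns of its width, rows of its height, round what is visible of it).
- cams.mark_of(camera, query): "location" ([column, row] as shares, 0 to 1, of the picture: columns of its width, rows of its height: a listed point, or the origin of a listed thing).
The state is a dict: "time_s": time; "q": joint angles; "qvel": joint speeds; "joint_efforts": joint torques, N m; "position": TCP position; "tool_rot": TCP orientation; "ft_force": force on the tool from outside, world axes, zero at the start; "wrist_torque": the same for the moment, N m; "grip_width": finger opening in m; "gripper_force": force on a finger pad.
Only numpy, scipy, OpenCV 4.12 (cv2) and the standard library are available. Lean on these libraries where they do the work, as an engineer would, in place of code of your own. Each camera call takes 0.05 s, during which the arm holds its last target. There are 200 camera calls.

### The job

Two temperature loggers stand on the packing table. Take the one with the open-mouthed snap hook and clip it onto the steel eye of the crate: press the hook down over the eye's bar until the sprung gate gives way, lets the bar in and snaps shut beneath it, then leave the logger hanging there. Leave the logger with the plain closed ring standing where it is.

Things in the scene. Friction and masses are not known exactly. Their poses are not given: they have to be found in the camera images.
- logger_grip (a point): Centre of the steel grip lug (30 x by 14 y by 36 mm high, top 16 mm higher) over the logger's hook, 150 mm above its underside; grasp across the 14 mm, tips at most 22 mm lower. z up, x from shank to nose. In mm from here: grey case 50x60x45 high centred at x -39; upside-down U hook, 12 thick (y): shank x -22..-14, nose x 26..34 (flared to 41), lowest z -95, crown underside z -31. 0.19-0.28 kg.
- gate (a joint): Sprung rod (8 mm thick) shutting the hook's 40 mm mouth; rad, 0 shut, swings only inward (up) to 1.25. In mm from logger_grip: hinge x -11 z -93 at the shank, tip by the nose at z -85. 4 to 6 N on it (over its weight) starts it. A bar enters best at x 11 (0 to 22 works), opens it to about 1, is past when its axis is above z -50, seats at z -35; the gate then springs shut below it.
- eye_bar (a point): Middle of the eye's horizontal bar, on its axis, 160 mm up. Eye: fixed upright staple of 8 mm steel bar on the robot-side rim of a fixed dark vented crate (250 y, 190 x, 85 mm high, jars to 74 inside). The bar runs along y, 70 mm clear between legs, free for 75 mm below; x points over the crate, away from the robot. Logger's x along this x (within 10 deg), its case on the robot's side.
- ring_logger_center (a point): The other logger, to be left alone: same grey case (50 x 60 x 45 mm) with a closed rectangular steel ring 56 mm wide and a lug above it, 160 mm tall in all, no gate and no open mouth. This point is on its axis, 80 mm above the table.

How it is judged (in metres and radians):
On the way:
1. the bar of the eye presses the gate inward (past 0.4 rad) (value of joint gate above 0.4 rad and contact force between logger and crate above 0.3 N and distance between logger_grip and eye_bar below 0.12 m), for 0.02 s.
At the end, for the whole second after the job is handed in: The eye's bar is inside the hook (its middle 26 to 67 mm below the lug's centre, -22 to 33 mm along the logger's x, within 45 mm along its y), the gate is shut (under 0.12 rad), the logger hangs still (under 30 mm/s), and the ring logger is within 30 mm of its start (x of eye_bar in the frame of logger_grip between -0.022 and 0.033 m and y of eye_bar in the frame of logger_grip between -0.045 and 0.045 m and z of eye_bar in the frame of logger_grip between -0.067 and -0.026 m and value of joint gate below 0.12 rad and linear speed of logger below 0.03 m/s and distance of ring_logger_center from where it was at the start of the episode below 0.03 m); the robot touches nothing.
It fails at once if the ring logger is knocked or moved by more than 40 mm (distance of ring_logger_center from where it was at the start of the episode above 0.04 m).
It also fails if it takes over 42 s, if anything falls off the work surface, if the arm or the gripper's body presses on something with over 40 N, if the wrist force passes 120 N, or if a joint passes its speed limit or range.

## Working session

There is one attempt and no reset: what is moved stays moved. The work goes in short steps, Python scripts to look and compute and a tool call to move; the robot and the scene stay as the last step left them, time stands still between calls to the robot, and variables do not carry over. Pictures are saved under pics/ and viewed, at most 10 in all, crops included, and the job is handed in when it is done.

Besides the shell and the picture viewer there is one more tool, called after "Call:" in YAML: its name, and indented under it one key for each argument. move_arm: Moves the arm, as the interface text tells. Its arguments: {"type":"object","properties":{"jaw":{"type":"array","items":{"type":"number"}},"dp":{"type":"array","items":{"type":"array","items":{"type":"number"}}},"turn":{"type":"array","items":{"type":"array","items":{"type":"number"}}},"force":{"type":"number"}},"required":["jaw","dp","turn"]}

```bash
mkdir -p pics
cat > h.py <<'E'
import numpy as np, cv2
from rig import observe, cams, ticket
def K(c):
    f=240/np.tan(np.radians(c["vertical_fov"]/2)); return np.array([[f,0,c["cx"]],[0,f,c["cy"]],[0,0,1.]]), np.array([c["k1"],0,0,0,0.])
def c2w(name,c,st):
    if "view" in c: return np.linalg.inv(np.array(c["view"]))
    T=np.eye(4);T[:3,:3]=st["tool_rot"];T[:3,3]=st["position"];return T@np.array(c["tool_from_camera"])
def pts(name,c,st,uv,d):
    k,D=K(c); n=cv2.undistortPoints(np.array(uv,float).reshape(-1,1,2),k,D).reshape(-1,2); d=np.array(d,float).reshape(-1)
    p=np.c_[n[:,0]*d,-n[:,1]*d,-d,np.ones(len(d))]; return (p@c2w(name,c,st).T)[:,:3]
def ray(name,c,st,uv):
    T=c2w(name,c,st); p=pts(name,c,st,[uv],[1.])[0]; v=p-T[:3,3]; return T[:3,3],v/np.linalg.norm(v)
def tri(rays):
    A=0;b=0
    for o,v in rays:
        P=np.eye(3)-np.outer(v,v);A=A+P;b=b+P@o
    return np.linalg.solve(A,b)
def shot(name):
    st=observe(); im,d=cams.get_image(name); return st,im,d,cams.calibration(name)
E
python3 - <<'E'
from h import *
R={}
for n in ["side","top","wrist"]:
    st,im,d,c=shot(n); cv2.imwrite(f"pics/{n}0.png",im[:,:,::-1])
    for q in ["logger_grip","eye_bar","ring_logger_center","gate"]:
        for r in cams.mark_of(n,q)[:2]:
            u=np.array(r["location"])*[640,480]; dd=d[min(479,int(u[1])),min(639,int(u[0]))]
            print(n,q,round(r["p"],2),u.round(),pts(n,c,st,[u],[dd])[0].round(3))
            R.setdefault(q,{}).setdefault(n,ray(n,c,st,u))
for q,v in R.items():
    if 'side' in v and 'top' in v: print(q,tri([v['side'],v['top']]).round(4))
im=np.hstack([cv2.resize(cv2.imread(f"pics/{n}0.png"),(400,300)) for n in("side","top")])
cv2.imwrite("pics/both0.png",im); print(observe()["time_s"])
E
```

```text
side logger_grip 0.67 [309. 350.] [ 0.485 -0.299  0.158]
side eye_bar 0.66 [331. 144.] [0.642 0.547 0.013]
side ring_logger_center 0.83 [285. 300.] [ 0.476 -0.022  0.   ]Traceback (most recent call last):
  File "<stdin>", line 6, in <module>
ValueError: it knows: eye_bar, logger_grip, ring_logger_center
```

View pics/side0.png

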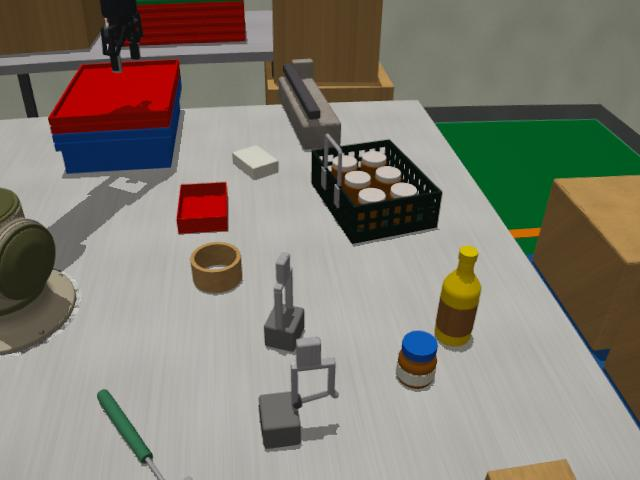

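The side view shows the hook logger with its lug at (309,350), its case at (280,420), and its nose to the right. The ring logger is at (285,300) and the eye is on the crate's left rim at about (331,144).

Run:
```python
from h import *
R={}
for n in ["side","top"]:
    st,im,d,c=shot(n); cv2.imwrite(f"pics/{n}0.png",im[:,:,::-1]); np.save(f"pics/{n}0.npy",d)
    for q in ["logger_grip","eye_bar","ring_logger_center"]:
        for r in cams.mark_of(n,q)[:2]:
            u=np.array(r["location"])*[640,480]; dd=d[min(479,int(u[1])),min(639,int(u[0]))]
            print(n,q,round(r["p"],2),u.round(),pts(n,c,st,[u],[dd])[0].round(3))
            R.setdefault(q,{}).setdefault(n,ray(n,c,st,u))
    for q in ["logger_grip","ring_logger_center"]:
        for r in cams.outline_of(n,q)[:1]:
            v,u=np.nonzero(r["mask"]&(d>0)); P=pts(n,c,st,np.c_[u,v],d[v,u])
            print(n,q,"outline",round(r["p"],2),len(P),np.percentile(P,[2,50,98],axis=0).round(3).tolist())
            for lo,hi in((.02,.05),(.06,.12),(.135,.2)):
                s=P[(P[:,2]>lo)&(P[:,2]<hi)]
                if len(s)>5:
                    w=np.linalg.eigh(np.cov(s[:,:2].T)); a=w[1][:,1]
                    print(lo,hi,len(s),s.mean(0).round(3),"axis",np.degrees(np.arctan2(a[1],a[0])).round(1),np.sqrt(w[0]).round(4),s.min(0).round(3),s.max(0).round(3))
for q,v in R.items():
    if 'side' in v and 'top' in v: print(q,tri([v['side'],v['top']]).round(4))
print(observe()["time_s"])
```

```text
side logger_grip 0.77 [306. 348.] [ 0.482 -0.299  0.161]
side eye_bar 0.71 [331. 141.] [0.594 0.252 0.165]
side ring_logger_center 0.97 [284. 299.] [ 0.476 -0.018 -0.001]
side logger_grip outline 0.8 3734 [[0.421, -0.324, 0.005], [0.464, -0.298, 0.047], [0.517, -0.265, 0.167]]
0.02 0.05 1763 [ 0.444 -0.303  0.042] axis 100.3 [0.0142 0.0188] [ 0.418 -0.327  0.02 ] [ 0.472 -0.264  0.05 ]
0.06 0.12 620 [ 0.49  -0.296  0.083] axis -177.3 [0.0029 0.0216] [ 0.463 -0.302  0.06 ] [ 0.525 -0.284  0.12 ]
0.135 0.2 608 [ 0.484 -0.297  0.155] axis 179.8 [0.0031 0.0086] [ 0.469 -0.302  0.135] [ 0.499 -0.286  0.169]
side ring_logger_center outline 0.76 2165 [[0.439, -0.149, 0.009], [0.467, -0.13, 0.047], [0.495, -0.093, 0.162]]
0.02 0.05 1011 [ 0.468 -0.128  0.04 ] axis -136.6 [0.0134 0.0186] [ 0.435 -0.151  0.02 ] [ 0.498 -0.084  0.05 ]
0.06 0.12 429 [ 0.467 -0.12   0.088] axis 65.9 [0.0035 0.0241] [ 0.452 -0.144  0.06 ] [ 0.484 -0.09   0.12 ]
0.135 0.2 298 [ 0.467 -0.121  0.152] axis 55.2 [0.0038 0.0087] [ 0.456 -0.133  0.135] [ 0.478 -0.103  0.164]
top logger_grip 0.71 [465. 279.] [ 0.488 -0.28
[... 413 characters left out ...]
97  0.06 ] [ 0.525 -0.284  0.12 ]
0.135 0.2 247 [ 0.483 -0.29   0.159] axis -176.0 [0.0044 0.009 ] [ 0.469 -0.301  0.135] [ 0.499 -0.284  0.17 ]
top ring_logger_center outline 0.74 990 [[0.438, -0.138, 0.021], [0.462, -0.11, 0.047], [0.495, -0.083, 0.162]]
0.02 0.05 600 [ 0.459 -0.11   0.044] axis 58.4 [0.012  0.0169] [ 0.435 -0.149  0.02 ] [ 0.5   -0.079  0.05 ]
0.06 0.12 48 [ 0.462 -0.114  0.09 ] axis 66.6 [0.0006 0.0239] [ 0.452 -0.138  0.062] [ 0.475 -0.087  0.12 ]
0.135 0.2 189 [ 0.467 -0.114  0.157] axis 66.5 [0.0043 0.0087] [ 0.457 -0.13   0.135] [ 0.478 -0.099  0.165]
logger_grip [ 0.4861 -0.2914  0.154 ]
eye_bar [0.594  0.2454 0.1684]
ring_logger_center [ 0.47   -0.1198  0.0877]
0.8
```

View pics/top0.png

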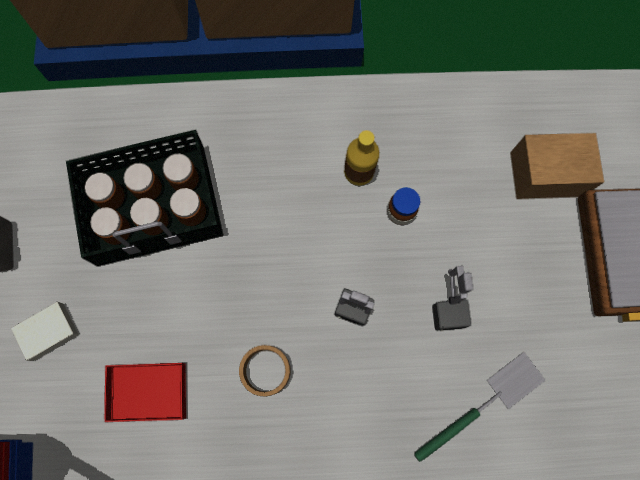

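Run:
```python
from h import *
st=observe(); print(st["tool_rot"],st["position"],st["gripper_force"],st["ft_force"])
for n in ["side","top"]:
    c=cams.calibration(n); d=np.load(f"pics/{n}0.npy"); v,u=np.nonzero(d>0); P=pts(n,c,st,np.c_[u,v],d[v,u])
    s=P[(abs(P[:,0]-.595)<.05)&(abs(P[:,1]-.248)<.055)&(P[:,2]>.145)&(P[:,2]<.19)]
    a=np.linalg.eigh(np.cov(s[:,:2].T))[1][:,1]
    m=np.median(s,0); print(n,len(s),m.round(4),((s.min(0)+s.max(0))/2).round(4),s.min(0).round(3),s.max(0).round(3),"dir",np.degrees(np.arctan2(*a[::-1])).round(1))
    s=P[(P[:,0]>.5)&(P[:,0]<.85)&(P[:,1]>.05)&(P[:,1]<.45)&(P[:,2]>.02)&(P[:,2]<.09)]
    print("crate rect",cv2.minAreaRect(s[:,:2].astype(np.float32)))
print(cams.calibration("wrist")["tool_from_camera"])
```

```text
[[-9.50233319e-01  3.11539147e-01 -4.99444005e-06]
 [ 3.11539147e-01  9.50233319e-01  4.70468186e-06]
 [ 6.21157592e-06  2.91458186e-06 -1.00000000e+00]] [0.17132887 0.52260951 0.23133265] 0.0 [ 0.0234503  -0.41665045 -0.78086546]
side 148 [0.5977 0.2395 0.1628] [0.597  0.248  0.1568] [0.585 0.205 0.145] [0.609 0.291 0.169] dir 102.2
crate rect ((0.686516523361206, 0.26816439628601074), (0.19815178215503693, 0.2589503526687622), 11.3349609375)
top 263 [0.5979 0.2469 0.1638] [0.5977 0.2488 0.1577] [0.586 0.207 0.145] [0.61 0.29 0.17] dir 101.6
crate rect ((0.6873859167098999, 0.26942741870880127), (0.19718989729881287, 0.25285854935646057), 11.566312789916992)
[[ 8.15932537e-06  9.62244546e-01  2.72186394e-01  6.89646215e-02]
 [ 9.99999603e-01  2.34744960e-04 -8.59857013e-04  4.67841276e-04]
 [-8.91287105e-04  2.72186293e-01 -9.62244162e-01 -1.42743102e-01]
 [ 0.00000000e+00  0.00000000e+00  0.00000000e+00  1.00000000e+00]]
```

Call:
move_arm:
  jaw: [5,5,5,5,5,5,5,5,5,5,5,5]
  dp:
    - [0,0,0]
    - [0,0,0]
    - [0,0,0]
    - [-1.42,-3.7,0]
    - [-1.42,-3.7,0]
    - [-1.42,-3.7,0]
    - [-1.42,-3.7,0]
    - [-1.42,-3.7,0]
    - [-1.42,-3.7,0]
    - [-1.42,-3.7,0]
    - [-1.42,-3.7,0]
    - [-1.42,-3.7,0]
  turn:
    - [0,0,-0.1056]
    - [0,0,-0.1056]
    - [0,0,-0.1056]
    - [0,0,0]
    - [0,0,0]
    - [0,0,0]
    - [0,0,0]
    - [0,0,0]
    - [0,0,0]
    - [0,0,0]
    - [0,0,0]
    - [0,0,0]

```text
time_s: 1.8
position: [0.2992, 0.1879, 0.2316]
tool_rot: [[-1.0, -0.001, 0.001], [-0.001, 1.0, 0.0], [-0.001, 0.0, -1.0]]
ft_force: [0.7, 1.1, 0.3]
grip_width: 0.05
gripper_force: 0.0
```

Call:
move_arm:
  jaw: [5,5,5,5,5,5,5,5,5,5,5,5]
  dp:
    - [-1.42,-3.7,0]
    - [-1.42,-3.7,0]
    - [-1.42,-3.7,0]
    - [-1.42,-3.7,0]
    - [-1.42,-3.7,0]
    - [-1.42,-3.7,0]
    - [-1.42,-3.7,0]
    - [-1.42,-3.7,0]
    - [-1.42,-3.7,0]
    - [-1.42,-3.7,0]
    - [-1.42,-3.7,0]
    - [-1.42,-3.7,0]
  turn:
    - [0,0,0]
    - [0,0,0]
    - [0,0,0]
    - [0,0,0]
    - [0,0,0]
    - [0,0,0]
    - [0,0,0]
    - [0,0,0]
    - [0,0,0]
    - [0,0,0]
    - [0,0,0]
    - [0,0,0]

```text
time_s: 2.8
position: [0.4698, -0.2565, 0.2313]
tool_rot: [[-1.0, 0.0, 0.0], [0.0, 1.0, -0.0], [-0.0, -0.0, -1.0]]
ft_force: [0.1, -0.1, -0.0]
grip_width: 0.05
gripper_force: 0.0
```

Call:
move_arm:
  jaw: [5,5,5]
  dp:
    - [-1.4,-3.6,0]
    - [0,0,0]
    - [0,0,0]
  turn:
    - [0,0,0]
    - [0,0,0]
    - [0,0,0]

```text
time_s: 3.05
position: [0.4836, -0.2918, 0.2304]
tool_rot: [[-1.0, 0.002, -0.001], [0.002, 1.0, 0.001], [0.001, 0.001, -1.0]]
ft_force: [-0.0, 1.0, -0.2]
grip_width: 0.05
gripper_force: 0.0
```

Run:
```python
from h import *
n="wrist"
st,im,d,c=shot(n); cv2.imwrite("pics/w1.png",im[:,:,::-1]); print(st["position"])
for r in cams.mark_of(n,"logger_grip")[:1]: 
    u=np.array(r["location"])*[640,480]; print(r["p"],u); o,v=ray(n,c,st,u); print((o+v*(.152-o[2])/v[2]).round(4))
v,u=np.nonzero(d>0); P=pts(n,c,st,np.c_[u,v],d[v,u]); near=(abs(P[:,0]-.484)<.08)&(abs(P[:,1]+.292)<.06)
for lo,hi in((.035,.055),(.11,.13),(.15,.175)):
    s=P[near&(P[:,2]>lo)&(P[:,2]<hi)]
    if len(s)>5: print(lo,hi,len(s),s.min(0).round(4),s.max(0).round(4),cv2.minAreaRect(s[:,:2].astype(np.float32)))
```

```text
[ 0.483562   -0.29177576  0.23037958]
0.8 [312.896 250.608]
[ 0.4859 -0.2911  0.152 ]
0.035 0.055 4652 [ 0.4201 -0.3236  0.0352] [ 0.4721 -0.2632  0.0546] ((0.4457692503929138, -0.29356735944747925), (0.05146991088986397, 0.06009717658162117), 1.9156640768051147)
0.11 0.13 409 [ 0.4624 -0.2986  0.1101] [ 0.518  -0.2852  0.1299] ((0.49024027585983276, -0.29135802388191223), (0.05561593174934387, 0.012228932231664658), 2.6079070568084717)
0.15 0.175 1481 [ 0.4693 -0.2993  0.1502] [ 0.4994 -0.2851  0.1679] ((0.48433804512023926, -0.29203128814697266), (0.030000561848282814, 0.013973121531307697), 2.098095417022705)
```

View pics/w1.png

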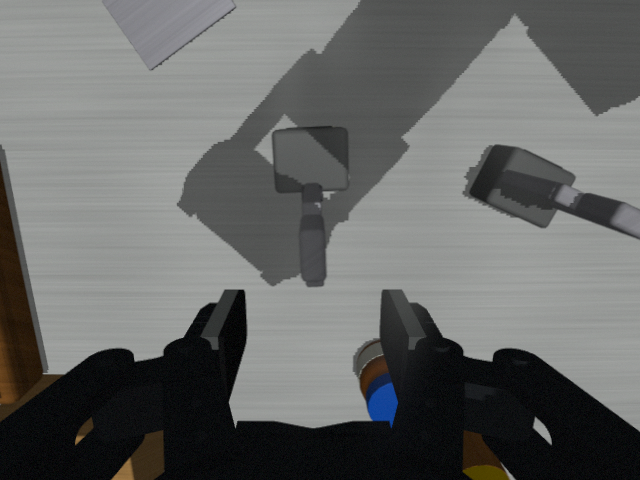

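The wrist view shows the hook lug at about (313,255), centred between the fingers, with its case behind it at (312,158). The lug is at (0.484, -0.292), yaw 2°. I'll descend and grasp.

Call:
move_arm:
  jaw: [5,5,5,5,5,5,1,0.5,0.5,0.5,0.5,0.5]
  dp:
    - [-0.05,0,2]
    - [0,0,2.5]
    - [0,0,2.5]
    - [0,0,1.8]
    - [0,0,0.8]
    - [0,0,0]
    - [0,0,0]
    - [0,0,0]
    - [0,0,0]
    - [0,0,0]
    - [0,0,0]
    - [0,0,0]
  turn:
    - [0,0,-0.035]
    - [0,0,0]
    - [0,0,0]
    - [0,0,0]
    - [0,0,0]
    - [0,0,0]
    - [0,0,0]
    - [0,0,0]
    - [0,0,0]
    - [0,0,0]
    - [0,0,0]
    - [0,0,0]
  force: 70

```text
time_s: 4.15
position: [0.4848, -0.2909, 0.1367]
tool_rot: [[-0.999, -0.035, 0.003], [-0.035, 0.999, -0.002], [-0.003, -0.002, -1.0]]
ft_force: [1.5, -0.8, 7.1]
grip_width: 0.0128
gripper_force: 70.0
```

Call:
move_arm:
  jaw: [0.5,0.5,0.5,0.5,0.5,0.5,0.5,0.5,0.5]
  dp:
    - [0,0,-0.5]
    - [0,0,-1.5]
    - [0,0,-2.5]
    - [0,0,-3]
    - [0,0,-3]
    - [0,0,-3]
    - [0,0,-2]
    - [0,0,-1]
    - [0,0,0]
  turn:
    - [0,0,0]
    - [0,0,0]
    - [0,0,0]
    - [0,0,0]
    - [0,0,0]
    - [0,0,0]
    - [0,0,0]
    - [0,0,0]
    - [0,0,0]

```text
time_s: 4.9
position: [0.4842, -0.2905, 0.3027]
tool_rot: [[-0.999, -0.035, 0.003], [-0.035, 0.999, -0.003], [-0.003, -0.003, -1.0]]
ft_force: [-0.0, -0.3, -2.4]
grip_width: 0.0131
gripper_force: 68.7
```

Call:
move_arm:
  jaw: [0.5,0.5,0.5,0.5,0.5,0.5,0.5,0.5,0.5,0.5,0.5,0.5]
  dp:
    - [0,0,-1.5]
    - [0,0,-1.5]
    - [-0.5,1.2,0]
    - [-0.9,2.2,0]
    - [-1.2,3,0]
    - [-1.2,3,0]
    - [-1.2,3,0]
    - [-1.2,3,0]
    - [-1.2,3,0]
    - [-1.2,3,0]
    - [-1.2,3,0]
    - [-1.2,3,0]
  turn:
    - [0,0,-0.083]
    - [0,0,-0.083]
    - [0,0,0]
    - [0,0,0]
    - [0,0,0]
    - [0,0,0]
    - [0,0,0]
    - [0,0,0]
    - [0,0,0]
    - [0,0,0]
    - [0,0,0]
    - [0,0,0]

```text
time_s: 5.9
position: [0.5364, 0.0024, 0.3287]
tool_rot: [[-0.98, -0.198, -0.003], [-0.198, 0.98, 0.001], [0.002, 0.001, -1.0]]
ft_force: [0.4, -0.8, -2.6]
grip_width: 0.0128
gripper_force: 68.7
```

Call:
move_arm:
  jaw: [0.5,0.5,0.5,0.5,0.5,0.5,0.5,0.5,0.5,0.5,0.5,0.5]
  dp:
    - [-1.2,3,0]
    - [-1.2,3,0]
    - [-1.2,3,0]
    - [-1.2,3,0]
    - [-1.2,3,0]
    - [-1.2,3,0]
    - [-1.1,2.6,0]
    - [-0.8,1.6,0]
    - [-0.2,1,0]
    - [0,0,0]
    - [0,0,0]
    - [0,0,0]
  turn:
    - [0,0,0]
    - [0,0,0]
    - [0,0,0]
    - [0,0,0]
    - [0,0,0]
    - [0,0,0]
    - [0,0,0]
    - [0,0,0]
    - [0,0,0]
    - [0,0,0]
    - [0,0,0]
    - [0,0,0]

```text
time_s: 6.9
position: [0.5817, 0.245, 0.3301]
tool_rot: [[-0.98, -0.198, -0.001], [-0.198, 0.98, -0.0], [0.001, -0.0, -1.0]]
ft_force: [-0.4, -0.1, -2.5]
grip_width: 0.0132
gripper_force: 68.8
```

Run:
```python
from h import *
print(observe()["position"])
R={}
for n in ["side","top","wrist"]:
    st,im,d,c=shot(n); cv2.imwrite(f"pics/{n}2.png",im[:,:,::-1])
    v,u=np.nonzero(d>0); P=pts(n,c,st,np.c_[u,v],d[v,u])
    s=P[(abs(P[:,0]-.597)<.03)&(abs(P[:,1]-.248)<.055)&(P[:,2]>.145)&(P[:,2]<.175)]
    if len(s)>20: a=np.linalg.eigh(np.cov(s[:,:2].T))[1][:,1]; print(n,"bar",len(s),((s.min(0)+s.max(0))/2).round(4),s[:,2].max().round(4),np.degrees(np.arctan2(*a[::-1])).round(1))
    for q in ["logger_grip","eye_bar"]:
        for r in cams.mark_of(n,q)[:1]:
            uu=np.array(r["location"])*[640,480]; print(n,q,round(r["p"],2),uu.round()); R.setdefault(q,[]).append(ray(n,c,st,uu))
    near=(P[:,2]>.17)&(abs(P[:,0]-.57)<.12)&(abs(P[:,1]-.245)<.05)
    for lo,hi in ((.18,.25),(.25,.29)):
        s=P[near&(P[:,2]>lo)&(P[:,2]<hi)]
        if len(s)>30: print(n,lo,len(s),s.min(0).round(3),s.max(0).round(3),cv2.minAreaRect(s[:,:2].astype(np.float32)))
for q in R:
    if len(R[q])>1: print(q,tri(R[q]).round(4))
```

```text
[0.58166645 0.24496766 0.33011328]
side bar 148 [0.5971 0.2479 0.1565] 0.168 102.3
side logger_grip 0.96 [327.  51.]
side eye_bar 0.61 [332. 144.]
side 0.18 994 [0.515 0.199 0.196] [0.582 0.268 0.249] ((0.5504918098449707, 0.233796626329422), (0.06661084294319153, 0.06320682913064957), 12.135746955871582)
side 0.25 310 [0.559 0.227 0.25 ] [0.621 0.257 0.29 ] ((0.5899528861045837, 0.24244149029254913), (0.06467971950769424, 0.019507942721247673), 15.02912425994873)
top bar 176 [0.5988 0.2459 0.1578] 0.1687 101.9
top eye_bar 0.8 [136. 228.]
top 0.18 1499 [0.514 0.202 0.196] [0.575 0.265 0.249] ((0.5459553599357605, 0.23617638647556305), (0.056776195764541626, 0.061391428112983704), 11.030217170715332)
top 0.25 234 [0.56  0.233 0.25 ] [0.616 0.251 0.29 ] ((0.587790846824646, 0.24236327409744263), (0.05576687678694725, 0.016306636855006218), 3.6516523361206055)
wrist bar 834 [0.5969 0.2503 0.1557] 0.1659 101.6
wrist logger_grip 0.76 [315. 325.]
wrist eye_bar 0.8 [316. 233.]
wrist 0.18 8843 [0.515 0.205 0.206] [0.573 0.271 0.25 ] ((0.5433030128479004, 0.2374657392501831), (0.05043193697929382, 0.060127075761556625), 10.908008575439453)
wrist 0.25 532 [0.56  0.234 0.25 ] [0.574 0.251 0.29 ] ((0.566623866558075, 0.24235472083091736), (0.012853454798460007, 0.015501925721764565), 11.236454010009766)
logger_grip [0.5803 0.2462 0.3482]
eye_bar [0.5977 0.2518 0.1594]
```

View pics/side2.png

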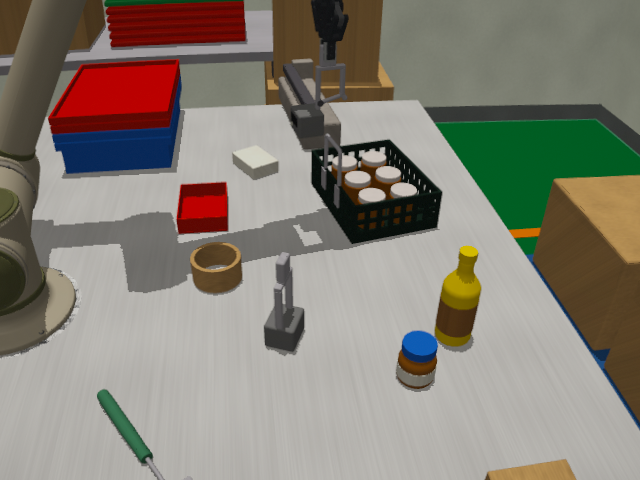

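View pics/wrist2.png

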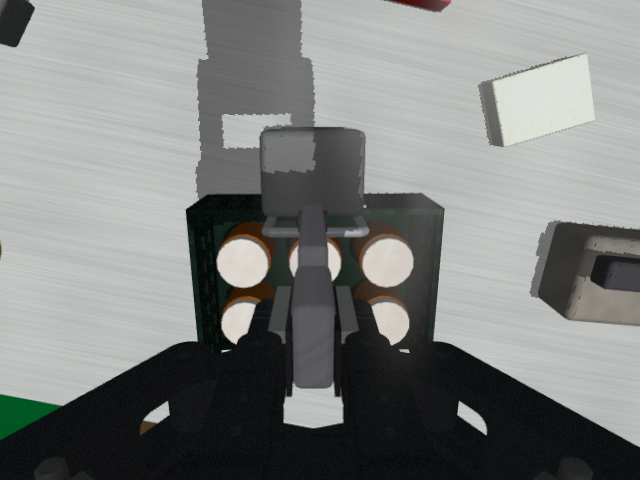

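The side view shows the logger held upright above the eye, at (330,75). The wrist view shows the eye's bar at (316,233) under the hook, level with it. I need to go 5 mm further forward, then press down.

Call:
move_arm:
  jaw: [0.5,0.5,0.5,0.5,0.5,0.5]
  dp:
    - [-0.5,0,1]
    - [0,0,2]
    - [0,0,2]
    - [0,0,1.5]
    - [0,0,0.7]
    - [0,0,0]
  turn:
    - [0,0,0]
    - [0,0,0]
    - [0,0,0]
    - [0,0,0]
    - [0,0,0]
    - [0,0,0]

```text
time_s: 7.85
position: [0.5865, 0.2469, 0.2561]
tool_rot: [[-0.98, -0.2, -0.004], [-0.2, 0.98, -0.001], [0.004, -0.0, -1.0]]
ft_force: [-0.8, 0.2, -3.6]
grip_width: 0.0127
gripper_force: 68.7
```

Call:
move_arm:
  jaw: [0.5,0.5,0.5,0.5,0.5,0.5]
  dp:
    - [0,0,0.5]
    - [0,0,0.5]
    - [0,0,0.5]
    - [0,0,0.5]
    - [0,0,0.5]
    - [0,0,0.5]
  turn:
    - [0,0,0]
    - [0,0,0]
    - [0,0,0]
    - [0,0,0]
    - [0,0,0]
    - [0,0,0]

```text
time_s: 8.35
position: [0.5873, 0.2471, 0.2295]
tool_rot: [[-0.98, -0.2, 0.003], [-0.2, 0.98, 0.001], [-0.003, 0.0, -1.0]]
ft_force: [-1.0, -0.6, 5.4]
grip_width: 0.0128
gripper_force: 69.8
```

Call:
move_arm:
  jaw: [0.5,0.5,0.5,0.5,0.5,0.5]
  dp:
    - [0,0,0.5]
    - [0,0,0.5]
    - [0,0,0.5]
    - [0,0,0.5]
    - [0,0,0.5]
    - [0,0,0.5]
  turn:
    - [0,0,0]
    - [0,0,0]
    - [0,0,0]
    - [0,0,0]
    - [0,0,0]
    - [0,0,0]

```text
time_s: 8.85
position: [0.5868, 0.2469, 0.197]
tool_rot: [[-0.98, -0.2, -0.001], [-0.2, 0.98, -0.0], [0.001, -0.0, -1.0]]
ft_force: [-0.0, 0.2, -1.4]
grip_width: 0.0128
gripper_force: 69.6
```

Call:
move_arm:
  jaw: [0.5,0.5,0.5,0.5,0.5]
  dp:
    - [0,0,0.4]
    - [0,0,0.4]
    - [0,0,0.3]
    - [0,0,0.2]
    - [0,0,0]
  turn:
    - [0,0,0]
    - [0,0,0]
    - [0,0,0]
    - [0,0,0]
    - [0,0,0]

```text
time_s: 9.27
position: [0.5868, 0.2469, 0.1848]
tool_rot: [[-0.98, -0.2, -0.001], [-0.2, 0.98, -0.0], [0.001, 0.0, -1.0]]
ft_force: [0.3, 0.6, -2.4]
grip_width: 0.013
gripper_force: 69.6
```

Run:
```python
from h import *
ims=[]
for n in ["side","wrist"]:
    st,im,d,c=shot(n); im=im[:,:,::-1]
    ims.append(cv2.resize(im[60:260,230:430] if n=="side" else im[100:400,170:470],(390,390)))
    for q in ["logger_grip","eye_bar"]:
        for r in cams.mark_of(n,q)[:1]: print(n,q,r["p"],np.array(r["location"])*[640,480])
cv2.imwrite("pics/c3.png",np.hstack(ims))
```

```text
side logger_grip 0.96 [328.32  125.088]
side eye_bar 0.67 [331.072 141.12 ]
wrist logger_grip 0.89 [312.    326.784]
```

View pics/c3.png

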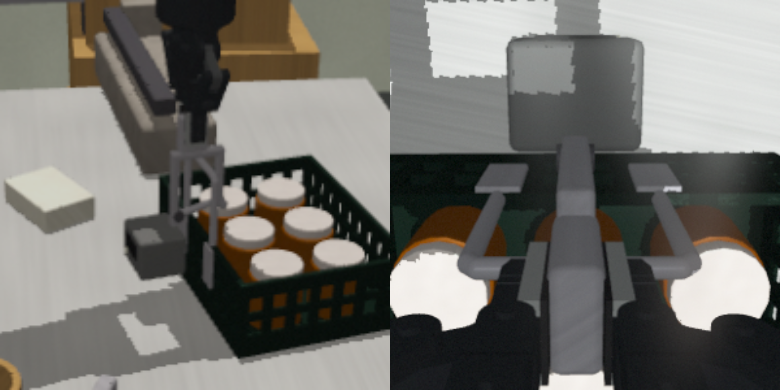

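The crop shows the hook around the bar with the gate possibly still raised, at about (200,180). I'll lower it until the bar seats.

Call:
move_arm:
  jaw: [0.5,0.5,0.5,0.5]
  dp:
    - [0,0,0.2]
    - [0,0,0.2]
    - [0,0,0.1]
    - [0,0,0]
  turn:
    - [0,0,0]
    - [0,0,0]
    - [0,0,0]
    - [0,0,0]

```text
time_s: 9.9
position: [0.5869, 0.247, 0.1814]
tool_rot: [[-0.98, -0.2, 0.002], [-0.2, 0.98, 0.0], [-0.002, -0.0, -1.0]]
ft_force: [-1.6, -0.8, 3.8]
grip_width: 0.0132
gripper_force: 71.0
```

Run:
```python
from h import *
st,im,d,c=shot("side"); print(st["ft_force"],st["position"])
cv2.imwrite("pics/c4.png",cv2.resize(im[100:200,290:390,::-1],(600,600),interpolation=cv2.INTER_CUBIC))
```

```text
[-1.57974237 -0.78388553  3.78563752] [0.5869384  0.24698991 0.18141203]
```

View pics/c4.png

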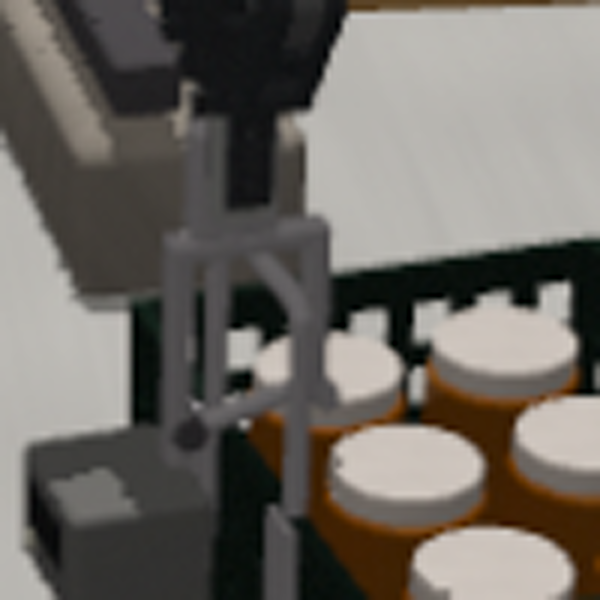

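The bar is seated at the crown near (280,280). The gate is shut beneath it, from (190,435) to (300,385). I'll release and back off upward.

Call:
move_arm:
  jaw: [1.5,2.5,4,5,5,5,5,5,5,5,5,5]
  dp:
    - [0,0,-0.1]
    - [0,0,-0.1]
    - [0,0,0]
    - [0,0,0]
    - [0,0,-0.5]
    - [0,0,-1.5]
    - [0,0,-3]
    - [0,0,-3]
    - [0,0,-3]
    - [0,0,-2]
    - [0,0,-1]
    - [0,0,0]
  turn:
    - [0,0,0]
    - [0,0,0]
    - [0,0,0]
    - [0,0,0]
    - [0,0,0]
    - [0,0,0]
    - [0,0,0]
    - [0,0,0]
    - [0,0,0]
    - [0,0,0]
    - [0,0,0]
    - [0,0,0]

```text
time_s: 10.95
position: [0.5873, 0.2471, 0.3254]
tool_rot: [[-0.98, -0.2, 0.005], [-0.2, 0.98, 0.001], [-0.005, 0.0, -1.0]]
ft_force: [-0.0, -0.7, -0.8]
grip_width: 0.0501
gripper_force: 0.0
```

Call:
move_arm:
  jaw: [5,5,5,5,5,5,5,5,5,5,5,5]
  dp:
    - [0,0,0]
    - [0,0,0]
    - [0,0,0]
    - [0,0,0]
    - [0,0,0]
    - [0,0,0]
    - [0,0,0]
    - [0,0,0]
    - [0,0,0]
    - [0,0,0]
    - [0,0,0]
    - [0,0,0]
  turn:
    - [0,0,0]
    - [0,0,0]
    - [0,0,0]
    - [0,0,0]
    - [0,0,0]
    - [0,0,0]
    - [0,0,0]
    - [0,0,0]
    - [0,0,0]
    - [0,0,0]
    - [0,0,0]
    - [0,0,0]

```text
time_s: 11.95
position: [0.5868, 0.2469, 0.3223]
tool_rot: [[-0.98, -0.2, 0.0], [-0.2, 0.98, -0.0], [-0.0, -0.0, -1.0]]
ft_force: [-0.4, 0.5, -0.3]
grip_width: 0.0501
gripper_force: 0.0
```

Call:
move_arm:
  jaw: [5,5,5,5,5,5,5,5,5,5,5,5]
  dp:
    - [0,0,0]
    - [0,0,0]
    - [0,0,0]
    - [0,0,0]
    - [0,0,0]
    - [0,0,0]
    - [0,0,0]
    - [0,0,0]
    - [0,0,0]
    - [0,0,0]
    - [0,0,0]
    - [0,0,0]
  turn:
    - [0,0,0]
    - [0,0,0]
    - [0,0,0]
    - [0,0,0]
    - [0,0,0]
    - [0,0,0]
    - [0,0,0]
    - [0,0,0]
    - [0,0,0]
    - [0,0,0]
    - [0,0,0]
    - [0,0,0]

```text
time_s: 12.95
position: [0.5868, 0.247, 0.3223]
tool_rot: [[-0.98, -0.2, -0.0], [-0.2, 0.98, -0.0], [0.0, -0.0, -1.0]]
ft_force: [0.5, 1.0, 0.1]
grip_width: 0.0499
gripper_force: 0.0
```

Run:
```python
from h import *
prev=None
for i in range(8):
    st,im,d,c=shot("side"); g=im[80:240,270:400].astype(int)
    if prev is not None: print(round(st["time_s"],2),(abs(g-prev).sum(2)>40).sum())
    prev=g
print(st["ft_force"],st["position"])
for q in ["logger_grip","ring_logger_center"]:
    for r in cams.mark_of("side",q)[:2]: print(q,r["p"],np.array(r["location"])*[640,480])
cv2.imwrite("pics/c5.png",cv2.resize(im[80:240,260:420,::-1],(600,600),interpolation=cv2.INTER_CUBIC))
```

```text
13.0 0
13.05 1
13.1 1
13.15 0
13.2 0
13.25 0
13.3 0
[ 0.20204332 -0.86166501 -0.17378938] [0.58681122 0.24698807 0.32231101]
logger_grip 0.67 [326.784 128.304]
ring_logger_center 0.66 [284.224 299.28 ]
```

View pics/c5.png

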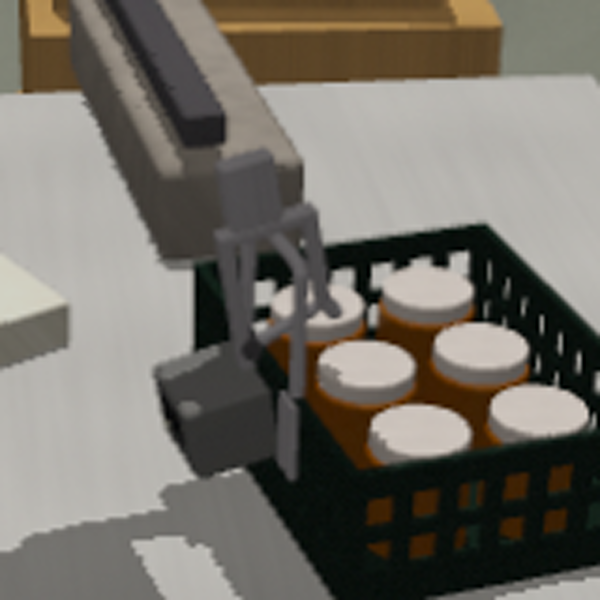

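The logger hangs tilted and still on the bar with the gate shut, from (250,345) to (335,310). The ring logger hasn't moved.

```bash
python3 -c "
from rig import ticket
print(ticket.close_job())"
```

```text
the job is handed in; nothing more can be done
None
```

The hook logger is clipped on the crate's eye with its gate shut and was hanging still when I handed the job in at about 13 s; the ring logger was not moved, and no verdict came back.

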